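# Pump up the bench pressure filter

## Task

Get the bench pressure filter ready to run. Slide the empty small beaker along the bench, without lifting it, into the wire rest so that it stands under the spout, and push the yellow vent lever a full quarter turn, as far as it goes, until it points along the spout (shut). Only then pump: press the black knob all the way down and let it rise all the way up, again and again, until the indicator pin on the lid stands fully out with its whole green band showing; do not touch the pin itself, leave the other things where they are, and finish with the knob up.

Things in the scene. Friction and masses are not known exactly. Their poses are not given: they have to be found in the camera images.
- filter_stand: The pressure filter, fixed: blue base 130 x 210 mm, 14 mm thick. Origin on the bench under its middle; -x is where the spout points (towards the robot, turned up to 17 deg), +y to the left, z up. Pump (aluminium barrel, black knob on top) 60 mm to +y of the origin; steel vessel, 84 mm wide with a bolted lid (its top at 126 mm), 45 mm to -y.
- spout (a point): Mouth of the bent steel spout in front of the vessel, 75 mm above the bench (tube's top 92 mm); in the stand's frame x -118, y -45 mm; axes as the stand's. Round the bench point below it lies the rest: a 6 mm wire, 22 mm up, bent to a half ring 57 mm wide inside, open and flared to -x. A beaker pushed home along +x stands centred under the spout within 3 mm.
- beaker_mid (a point): Middle of the small, empty, loose glass beaker, 53 mm wide, 68 mm tall (so 34 mm above the bench), about 100 g, walls upright. It starts 60 to 85 mm from the rest on the robot's side (the stand's -x), up to 30 mm off to either side. Light: push it steadily and low, fingertips about 10 mm above the bench. Its z axis is up when it stands.
- vent_lever (a joint): Angle of the yellow vent lever on the vessel's lid, rad. 0 = open, it points to the stand's -y (right); grows clockwise seen from above; the stop at 1.5 = shut, it points to the stand's -x, along the spout. Above 1.3 counts as shut. Starts at 0 to 0.25. Stays where it is left; about 1 N at its tab turns it. While it is open the pump does not raise the pin.
- vent_pivot (a point): The vent lever's upright turning axis, at 140 mm height; the middle of the lever's tab is 50 mm from it.
- vent_tab (a point): Middle of the upright round tab at the end of the vent lever, 13 mm wide, from 137 to 167 mm above the bench (this point at 155): push it sideways with the fingertips. The flat lever arm is 6 mm thick at 140 mm height; the vessel's lid, below 126 mm, is the only other thing near its path.
- plunger (a joint): Travel of the pump plunger, m: 0 = up, 0.030 = fully down. It goes straight down; spring force 4 N at the top, 10 N at the bottom; it rises by itself when let go.
- knob_top (a point): Middle of the black knob's flat top (knob 44 mm wide), 170 mm above the bench when up; it goes down with the knob.
- pin_travel (a joint): How far the indicator pin is out, m: 0 = in, 0.030 = fully out. Starts at 0 to 0.009. With the vent shut each full stroke (0.027 or more down, then back above 0.002) raises it, mostly by 5 mm; shorter strokes raise it less or not at all and leave it short of fully out. It stays up between strokes and stops at 0.030. 4 to 6 full strokes; more do no harm.
- pin: The indicator pin on the lid, 10 mm wide, red; a green band at its foot comes clear of the brass collar (collar top 138 mm) only when it is fully out. Its origin lies at bench height below the pin when the pin is in, and rises with it; the tip is 141 mm above the origin. Not to be touched.
- conical_flask: Bystander: conical glass flask with pink liquid, 64 mm wide, 105 mm tall. Origin under its middle.
- wash_bottle: Bystander: white wash bottle with blue cap and bent nozzle, 66 x 96 mm, 180 mm tall. Origin under its middle.
- staining_jar: Bystander: white staining jar with grey lid, 55 x 48 mm, 105 mm tall. Origin under its middle.
- reagent_bottle_1: Bystander: white bottle with blue cap, 52 mm wide, 109 mm tall. Origin under its middle.
- vial_1: Bystander: small brown vial with blue cap, 21 mm wide, 47 mm tall. Origin under its middle.
- vial_3: Bystander: small vial with red cap, 25 mm wide, 55 mm tall. Origin under its middle.
- timer: Bystander: white bench timer with coloured keys, 62 x 62 x 22 mm. Origin under its middle.
- beaker_100: The same beaker; origin under its middle, on the bench.
Mind the look-alikes: they are no part of the job. Leave any orange or turquoise look-alike of the beaker_100 alone.

How it is judged:
By the outcome, as a careful person would: the job done as asked, in the order asked, and still so for the second after the job is handed in, with the robot touching nothing.
It also fails if it takes over 64 s, if anything falls off the work surface, if the arm or the gripper's body presses on something with over 40 N, if the wrist force passes 120 N, or if a joint passes its speed limit or range.

## Robot

A 6-joint arm with a two-finger parallel gripper is mounted at the origin on a cart in front of the work surface, level with it; the furniture and walls round the work are solid. World frame = base frame: x ahead of the robot, y to its left, z up, the work surface at z = 0. Lengths are in m, angles in rad, forces in N, time in s.
With the tool pointing down it reaches from about 0.3 to 0.775 m from the base axis. Payload 14.6 kg.
Tool frame: the origin (TCP) lies at the very end of the fingers, on their centre line; the grasp point (between the pads) lies 19 mm behind it; z points along the fingers, y is the line along which they close (so a half turn about z gives the same grasp; the last joint's range is limited). The gripper opens to 94 mm and grips with 3 to 60 N. Pads are 16 mm wide; open, the fingers measure 119 mm over their backs; the gripper's body (75 mm by 177 mm) begins 78 mm behind the grasp point.
Start: joints at [-1.222, 0.3, 1.521, -0, 1.321, -0.067], TCP at [0.222, -0.503, 0.205] pointing down, gripper open.
Joint ranges: [-3.03, 3.03], [-0.79, 2.21], [0.23, 2.52], [-1.04, 4.18], [0, 3.07], [-2.55, 2.55]. Speed limits (rad/s): [2.22, 2.22, 2.57, 3.14, 3.14, 3.14].

## Interface

Orientations are given as [roll, pitch, yaw] about the fixed x, y, z axes, in that order (R = Rz(yaw) Ry(pitch) Rx(roll)).
In Python, from station import ctrl gives the robot as it stands.
- The arm moves only by the shell command python3 -m pendant 'ROWS' [OPENING] [FORCE]. ROWS is JSON, a list of rows, each a list of 2 entries, a list of its own where there are three numbers: the shift along the world's x, y, z in cm, then the turn about the world's z in rad. A call has 1 to 20 rows; each row shifts and turns the commanded pose from where the row before left it; what a row does not reach is not made up. A row lasts 1/12 s, in which the tool goes at most 41.7 mm and 7.16 degrees, less where a joint would pass 70% of its speed; a pose out of reach is approached as far as the arm can. A call is refused whole if a number of a shift passes 4.17 or a number of a turn 0.125, either way. A call with a gripper value outside its range is refused whole. OPENING is the opening, from 0 (shut) to 1 (fully open), set as the call begins (- or left out, the last holds). The fingers move at their own pace and stop on an object; FORCE is the grip in N (left out, the last holds). Time passes only in rows, so rows that do not move let the fingers close. It gives the time, the measured TCP pose, the force, the opening and the grip force at its end, in the units of the state.
- ctrl.get_obs(): the state, without advancing time (a new reading comes with each control period).
- ctrl.camera(name): name is "side" or "top" or "wrist"; returns a dict with "color" (420x560x3 uint8, red, green, blue), "intrinsics" (3x3 intrinsics, pixels), "camera_from_world" (4x4, takes a point from world to camera coordinates). Camera axes: x right, y down, z forward; pixel columns grow to the right and rows downward; lengths in m; the calibration is good to about 2 mm. The wrist camera is an equidistant fisheye: a pixel r from the principal point sees the ray r / f radians off the axis. A picture is of the moment at which its call begins. There is no depth.
- ctrl.hand_in(): hands the job in; it is judged then, once.
The state is a dict: "time_s": time; "qpos": joint angles; "joint_vel": joint speeds; "tau": joint torques, N m; "ee_pos": TCP position; "eef_rot": TCP orientation; "force": force on the tool from outside, world axes, zero at the start; "moment": the same for the moment, N m; "grip_width": finger opening in m; "grip_force": force on a finger pad.
Only numpy, scipy, OpenCV 4.12 (cv2) and the standard library are available. Lean on these libraries where they do the work, as an engineer would, in place of code of your own. Each camera call takes 0.05 s, during which the arm holds its last target. There are 200 camera calls.

## Working session

There is one attempt and no reset: what is moved stays moved. The work goes in short steps, Python scripts to look and compute and a shell command to move; the robot and the scene stay as the last step left them, time stands still between calls to the robot, and variables do not carry over. Pictures are saved under pics/ and viewed, at most 10 in all, crops included, and the job is handed in when it is done.

```bash
mkdir -p pics
python3 - <<'E'
from station import ctrl
import cv2,numpy as np
for n in("side","top"):
    c=ctrl.camera(n); cv2.imwrite(f"pics/{n}0.png",cv2.resize(c["color"][:,:,::-1],(800,600),interpolation=cv2.INTER_CUBIC))
    print(n,c["intrinsics"].round(1).tolist(),c["camera_from_world"].round(3).tolist())
E
```

```text
side [[461.0, 0.0, 286.4], [0.0, 461.0, 206.1], [0.0, 0.0, 1.0]] [[-0.954, -0.299, -0.02, 0.534], [-0.134, 0.484, -0.865, 0.19], [0.268, -0.822, -0.502, 1.14], [0.0, 0.0, 0.0, 1.0]]
top [[429.5, 0.0, 280.6], [0.0, 429.5, 213.0], [0.0, 0.0, 1.0]] [[0.002, -1.0, -0.016, -0.018], [-0.988, 0.0, -0.155, 0.559], [0.155, 0.016, -0.988, 1.29], [0.0, 0.0, 0.0, 1.0]]
```

View pics/side0.png

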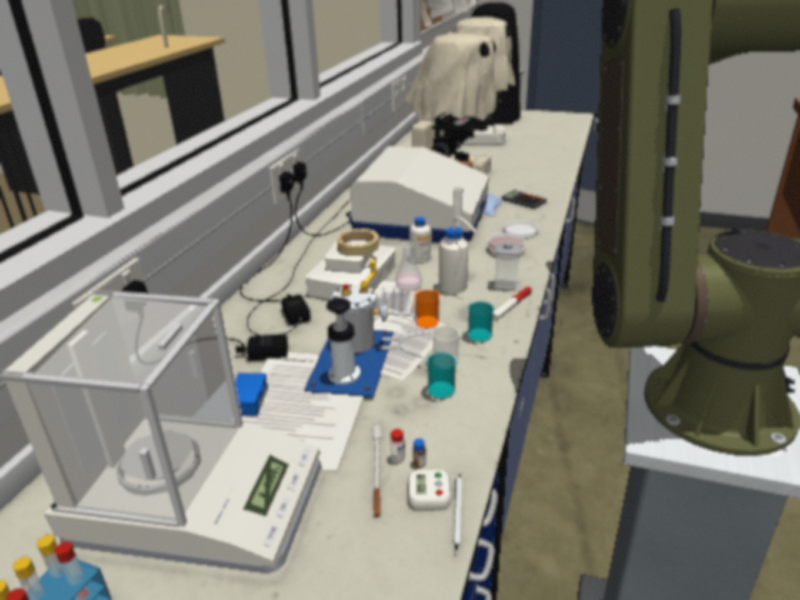

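View pics/top0.png

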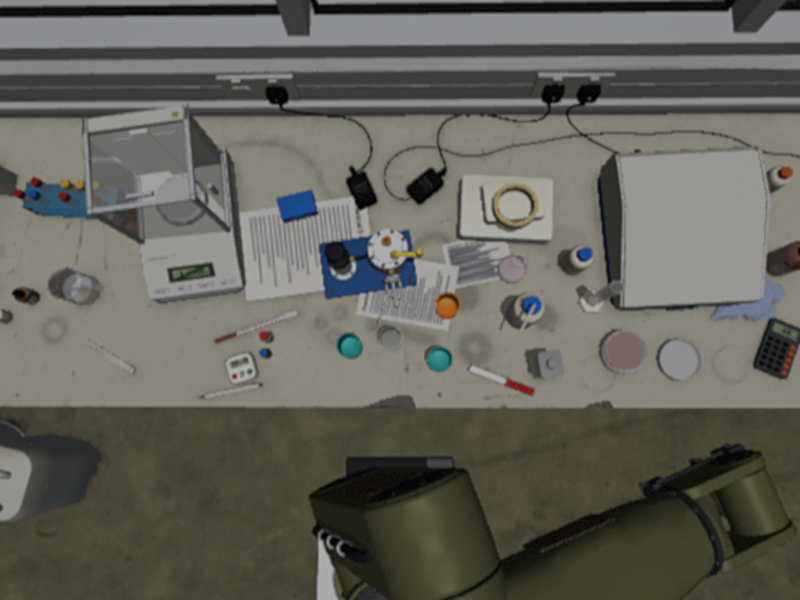

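The clear beaker is at top (390,338) and side (445,342), between teal look-alikes at top (349,346) and (439,358), with the orange one at (446,305). The stand's knob is at top (337,254) and its yellow lever at (405,254). I'll take enlarged crops next.

Run:
```python
from station import ctrl
import cv2,numpy as np
t=ctrl.camera("top")["color"][155:260,215:335,::-1]; s=ctrl.camera("side")["color"][170:285,205:350,::-1]
cv2.imwrite("pics/tc.png",cv2.resize(t,None,fx=5.5,fy=5.5,interpolation=cv2.INTER_CUBIC)[:600])
cv2.imwrite("pics/sc.png",cv2.resize(s,None,fx=5,fy=5,interpolation=cv2.INTER_CUBIC))
```

```text
(no output)
```

View pics/tc.png

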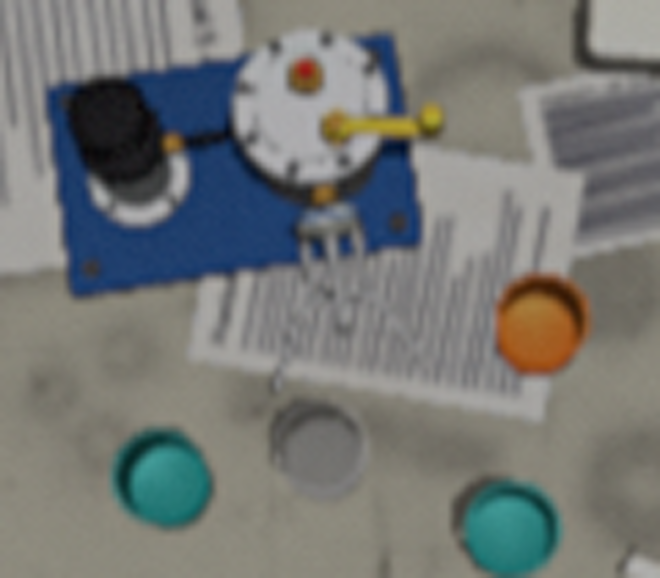

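View pics/sc.png

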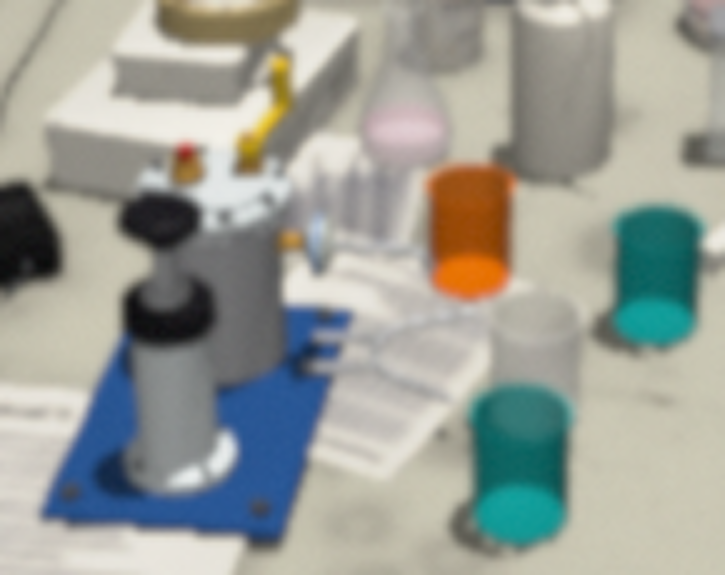

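The top crop shows base corners at (48,90), (390,35), (420,243) and (72,297), the knob top at (107,112), the pin at (306,72) and the lever tab at (431,117) with its pivot at (335,126). The clear beaker is at about (320,450). In the side crop the knob is at (160,208), tab top (281,62), pin (186,150), beaker rim (536,315) and base (536,400), partly behind a teal one. Next I'll triangulate these.

```bash
cat > h.py <<'E'
from station import ctrl
import numpy as np,cv2
from scipy.optimize import least_squares
C={n:ctrl.camera(n) for n in("top","side")}
def proj(n,p):
    c=C[n];q=c["camera_from_world"]@np.r_[p,1];u=c["intrinsics"]@(q[:3]/q[2]);return u[:2]
def T(a):return np.array([215,155])+(np.array(a)+.5)/5.5-.5
def S(a):return np.array([205,170])+(np.array(a)+.5)/5-.5
def onz(n,px,z):
    return least_squares(lambda v:proj(n,[*v,z])-px,[.5,0]).x
def tri(a,b):
    r=least_squares(lambda p:np.r_[proj("top",p)-a,proj("side",p)-b],[.5,0,.1]);return r.x,2*r.cost
E
python3 - <<'E'
from h import *
np.set_printoptions(precision=4,suppress=True)
for k,a,b in [("knob",(107,112),(160,208)),("tabtop",(431,113),(281,62)),("pin",(306,70),(186,150)),("pivot",(335,124),(250,145)),("beakrim",(318,445),(536,315))]:
    print(k,*tri(T(a),S(b)))
cs=np.array([onz("top",T(a),.014) for a in[(48,90),(390,35),(420,243),(72,297)]]);o=cs.mean(0)
print(cs,o)
m=((cs[3]-cs[0])/.13+(cs[2]-cs[1])/.13); print("yaw from -x",np.arctan2(-m[1],-m[0]), "len",np.linalg.norm(cs[3]-cs[0]),np.linalg.norm(cs[1]-cs[0]))
m2=cs[0]-cs[1]+cs[3]-cs[2]; yaw=np.arctan2(-m2[0],m2[1]);print("yaw",yaw)
R=np.array([[np.cos(yaw),-np.sin(yaw)],[np.sin(yaw),np.cos(yaw)]])
for n,v in(("spout",(-.118,-.045)),("knob",(0,.06)),("vessel",(0,-.045))):print(n,o+R@v)
for a in[(162,480),(510,530),(543,325)]:print("top z34",onz("top",T(a),.034))
for n,p,z in(("top",T((318,445)),.068),("top",T((323,452)),.034),("side",S((536,315)),.068),("side",S((536,400)),.0)):print("beaker",n,onz(n,p,z))
# spout mouth projection
p=[*(o+R@[-.118,-.045]),.075];print((proj("top",p)-[215,155])*5.5,(proj("side",p)-[205,170])*5)
E
```

```text
knob [0.6494 0.1134 0.1679] 0.06383963094583185
tabtop [ 0.6485 -0.0549  0.1656] 0.3119223224137468
pin [0.6791 0.0114 0.1409] 0.020515178147148358
pivot [ 0.649  -0.0043  0.1401] 0.27412572930298207
beakrim [0.4857 0.0065 0.0661] 0.27506970734824226
[[ 0.7016  0.1683]
 [ 0.7344 -0.0326]
 [ 0.6099 -0.05  ]
 [ 0.5783  0.1516]] [0.6561 0.0593]
yaw from -x 0.13710425702425205 len 0.12442182322708455 0.20354007089869297
yaw 0.15883604862394884
spout [ 0.5467 -0.0038]
knob [0.6466 0.1186]
vessel [0.6632 0.0149]
top z34 [0.4704 0.0957]
top z34 [ 0.4425 -0.1   ]
top z34 [ 0.5587 -0.1196]
beaker top [0.4867 0.0067]
beaker top [0.4863 0.005 ]
beaker side [0.4841 0.0093]
beaker side [ 0.488  -0.0079]
[334.7824 332.9725] [428.5743 272.2064]
```

Run:
```python
from h import *
np.set_printoptions(precision=4,suppress=True)
o=np.array([.6561,.0593]);yaw=.155
R=np.array([[np.cos(yaw),-np.sin(yaw)],[np.sin(yaw),np.cos(yaw)]]);sp=o+R@[-.118,-.045]
for n,p in(("side",S((490,310))),("side",S((450,395))),("side",S((380,345))),("side",S((310,340))),("top",T((277,387))),("top",T((300,330)))):
    w=onz(n,p,.022);print(w,"rel spout",R.T@(w-sp))
b=np.array([.486,.0065]);print("beaker",R.T@(b-sp),"spout",sp)
pv=np.array([.649,-.0043]);print("pivot st",R.T@(pv-o),"tab ang",R.T@(np.array([.6485,-.0549])-pv))
# enlarge of rest, top and side
t=C["top"]["color"][195:250,255:305,::-1];s=C["side"]["color"][210:265,255:325,::-1]
a=cv2.resize(t,(500,550),interpolation=cv2.INTER_CUBIC);cv2.imwrite("pics/rest.png",a)
print(ctrl.get_obs()["eef_rot"],ctrl.get_obs()["time_s"])
```

```text
[ 0.528 -0.056] rel spout [-0.0264 -0.0492]
[0.5262 0.0301] rel spout [-0.0148  0.0362]
[ 0.5775 -0.0052] rel spout [ 0.0304 -0.0066]
[0.6169 0.0007] rel spout [ 0.0702 -0.0068]
[0.5248 0.0319] rel spout [-0.016   0.0382]
[0.5577 0.019 ] rel spout [0.0146 0.0203]
beaker [-0.0582  0.0191] spout [ 0.5465 -0.0034]
pivot st [-0.0168 -0.0617] tab ang [-0.0083 -0.0499]
[-3.1414  0.      0.4158] 0.4
```

View pics/rest.png

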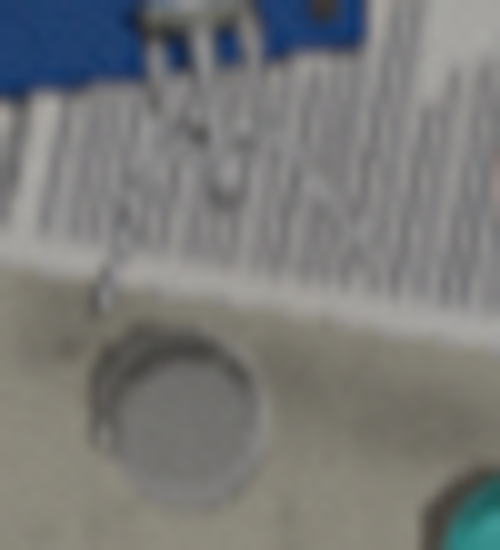

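The rest's flare tips lie near stand x −16 mm and y ±40 mm from the spout, and the beaker stands clear in front. I'll move above the beaker, with the fingers along the stand's y and opened to about 70 mm.

```bash
python3 -m pendant '[[[1.55,3,0],-0.08],[[1.55,3,0],-0.09],[[1.55,3,0],-0.09],[[1.55,3,0],0],[[1.55,3,0],0],[[1.55,3,0],0],[[1.55,3,0],0],[[1.55,3,0],0],[[1.55,3,0],0],[[1.55,3,0],0],[[1.55,3,0],0],[[1.55,3,0],0],[[1.55,3,0],0],[[1.55,3,0],0],[[1.55,3,0],0],[[1.55,3,0],0],[[1.55,3,0],0],[[0,0,0],0],[[0,0,0],0]]' 0.745 5
python3 - <<'E'
from station import ctrl
import cv2
c=ctrl.camera("wrist");cv2.imwrite("pics/w1.png",c["color"][:,:,::-1]);print(c["intrinsics"].round(1).tolist(),c["camera_from_world"].round(3).tolist())
E
```

```text
time_s: 1.98
ee_pos: [0.4858, 0.008, 0.2052]
eef_rot: [-3.142, 0.001, 0.158]
force: [-0.4, 0.0, 0.4]
grip_width: 0.0703
grip_force: 0.0
[[325.2, 0.0, 279.5], [0.0, 325.2, 203.9], [0.0, 0.0, 1.0]] [[0.157, -0.988, -0.0, -0.069], [-0.951, -0.152, 0.269, 0.435], [-0.265, -0.042, -0.963, 0.521], [0.0, 0.0, 0.0, 1.0]]
```

View pics/w1.png

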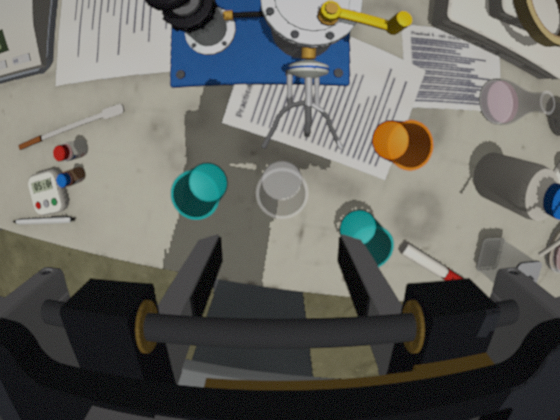

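The wrist view shows the beaker rim at (282,192) and foot at (280,181), rest tips at (265,146) and (342,148), and the spout mouth at (308,132). The base's front corners are at (171,85) and (350,83), the pivot at (328,10) and the tab top at (401,19).

Run:
```python
from h import *
np.set_printoptions(precision=4,suppress=True)
c=ctrl.camera("wrist");K=c["intrinsics"];M=c["camera_from_world"]
def ray(px,z):
    v=(np.array(px)-K[:2,2])/K[0,0];r=np.linalg.norm(v);d=np.r_[v/r*np.sin(r),np.cos(r)]
    d=M[:3,:3].T@d;p=-M[:3,:3].T@M[:3,3];return (p+d*(z-p[2])/d[2])[:2]
c1=ray((171,85),.014);c2=ray((350,83),.014);e=c1-c2;yaw=np.arctan2(-e[0],e[1]);print("corners",c1,c2,np.linalg.norm(e),"yaw",yaw)
R=np.array([[np.cos(yaw),-np.sin(yaw)],[np.sin(yaw),np.cos(yaw)]])
o=(c1+c2)/2+R@[.065,0];sp=o+R@[-.118,-.045];print("o",o,"spout",sp,"knob",o+R@[0,.06])
print("mouth",ray((308,132),.075))
for p,z in(((265,146),.022),((342,148),.022),((282,192),.068),((280,181),.003)):
    w=ray(p,z);print(w,R.T@(w-sp))
print("piv,tab",ray((328,8),.145),ray((401,18),.167))
```

```text
corners [0.5827 0.1489] [ 0.6138 -0.0555] 0.20667285031346508 yaw 0.15116816184143395
o [0.6625 0.0565] spout [ 0.5526 -0.0058] knob [0.6535 0.1158]
mouth [ 0.5512 -0.0114]
[0.5262 0.0286] [-0.0209  0.0379]
[ 0.5381 -0.0575] [-0.0221 -0.049 ]
[0.4877 0.0036] [-0.0628  0.0191]
[0.4854 0.0052] [-0.0648  0.021 ]
piv,tab [ 0.6507 -0.0048] [ 0.6485 -0.0547]
```

```bash
python3 -m pendant '[[[0.05,-0.35,0],0],[[0,0,-2.5],0],[[0,0,-2.5],0],[[0,0,-2.5],0],[[0,0,-2.5],0],[[0,0,-2.5],0],[[0,0,-2.5],0],[[0,0,-2.5],0],[[0,0,-1],0],[[0,0,-0.8],0],[[0,0,0],0],[[0,0,0],0]]'
python3 -m pendant '[[[0,0,0],0],[[0,0,0],0],[[0,0,0],0],[[0,0,0],0],[[0,0,0],0],[[0,0,0],0]]' 0.54 3
```

```text
time_s: 3.18
ee_pos: [0.4866, 0.0031, 0.0133]
eef_rot: [3.141, -0.001, 0.155]
force: [-0.1, 0.4, -0.4]
grip_width: 0.0699
grip_force: 0.0
time_s: 3.68
ee_pos: [0.4865, 0.0035, 0.0129]
eef_rot: [-3.142, -0.001, 0.156]
force: [-0.5, 2.4, 4.3]
grip_width: 0.0527
grip_force: 3.0
```

```bash
python3 -m pendant '[[[0.04,-0.25,0],0],[[0.04,-0.25,0],0],[[0.04,-0.25,0],0],[[0.04,-0.25,0],0],[[0.04,-0.25,0],0],[[0.04,-0.25,0],0],[[0.04,-0.25,0],0],[[0.04,-0.25,0],0],[[0.02,-0.25,0],0],[[0,0,0],0],[[0,0,0],0]]'
python3 -m pendant '[[[0,0,0],0],[[0,0,0],0],[[0,0,0],0],[[0,0,1],0],[[0,0,2],0],[[0,0,3],0],[[0,0,3],0],[[0,0,3],0],[[0,0,3],0],[[-2.5,-0.38,0],0],[[-2.5,-0.38,0],0],[[0,0,0],0],[[0,0,0],0]]' 0.65
python3 - <<'E'
from station import ctrl
import cv2
c=ctrl.camera("wrist");cv2.imwrite("pics/w2.png",c["color"][:,:,::-1])
E
```

```text
time_s: 4.6
ee_pos: [0.4896, -0.0195, 0.0124]
eef_rot: [3.141, 0.0, 0.156]
force: [0.6, 0.9, 2.9]
grip_width: 0.0525
grip_force: 3.0
time_s: 5.68
ee_pos: [0.4392, -0.0268, 0.1634]
eef_rot: [3.141, -0.001, 0.155]
force: [0.5, 0.1, 0.5]
grip_width: 0.0611
grip_force: 0.0
```

View pics/w2.png

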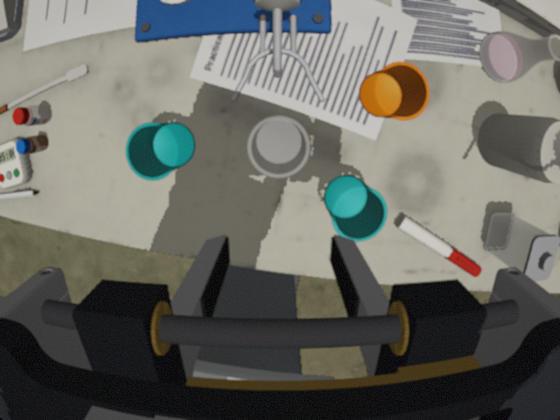

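The wrist view has the beaker centred at column 279, level with the spout (278) and midway between the rest tips (236 and 322), so it is on the axis. I'll narrow the fingers into a cradle and lower them behind the beaker.

```bash
python3 -m pendant '[[[0,0,0],0],[[0,0,0],0],[[0,0,-2.5],0],[[0,0,-2.5],0],[[0,0,-2.5],0],[[0,0,-2.5],0],[[0,0,-2.5],0],[[0,0,-1.5],0],[[0,0,-1.3],0],[[0,0,0],0],[[0,0,0],0]]' 0.37
python3 -m pendant '[[[0.45,0.07,0],0],[[0.45,0.07,0],0],[[0.45,0.07,0],0],[[0.45,0.07,0],0],[[0.35,0.05,0],0],[[0.35,0.05,0],0],[[0.35,0.05,0],0],[[0.35,0.05,0],0],[[0.35,0.05,0],0],[[0.35,0.05,0],0],[[0.35,0.05,0],0],[[0.35,0.05,0],0],[[0.35,0.05,0],0],[[0.35,0.05,0],0],[[0.35,0.05,0],0],[[0.35,0.05,0],0],[[0.35,0.05,0],0],[[0.35,0.05,0],0],[[0,0,0],0]]'
```

```text
time_s: 6.65
ee_pos: [0.4395, -0.0267, 0.0091]
eef_rot: [-3.141, 0.001, 0.156]
force: [0.2, 0.8, 0.2]
grip_width: 0.0347
grip_force: 0.0
time_s: 8.23
ee_pos: [0.5072, -0.0169, 0.0094]
eef_rot: [3.142, -0.0, 0.156]
force: [0.1, 0.0, -0.8]
grip_width: 0.0343
grip_force: 0.1
```

```bash
python3 -m pendant '[[[0.25,0.04,0],0],[[0.25,0.04,0],0],[[0.25,0.04,0],0],[[0.25,0.04,0],0],[[0.25,0.04,0],0],[[0,0,0],0],[[0,0,0],0]]'
python3 -m pendant '[[[0.2,0.03,0],0],[[0,0,0],0]]'
python3 -m pendant '[[[0.2,0.03,0],0],[[0,0,0],0]]'
```

```text
time_s: 8.82
ee_pos: [0.5191, -0.0149, 0.0094]
eef_rot: [3.142, -0.0, 0.156]
force: [-0.2, -0.0, -0.1]
grip_width: 0.0346
grip_force: 0.1
time_s: 8.98
ee_pos: [0.5213, -0.0146, 0.0095]
eef_rot: [3.142, -0.0, 0.156]
force: [-1.2, 0.7, -0.1]
grip_width: 0.0351
grip_force: 0.4
time_s: 9.15
ee_pos: [0.5233, -0.0143, 0.0095]
eef_rot: [3.142, -0.0, 0.156]
force: [-0.8, -0.8, -0.2]
grip_width: 0.0349
grip_force: 0.4
```

Not home yet, as there is no stop force, so I'll creep on.

```bash
for i in 1; do python3 -m pendant '[[[0.1,0.015,0],0],[[0,0,0],0]]'; python3 -m pendant '[[[0.1,0.015,0],0],[[0,0,0],0]]';python3 -m pendant '[[[0.1,0.015,0],0],[[0,0,0],0]]'; done | grep -E "ee_pos|force"
```

```text
ee_pos: [0.5242, -0.0142, 0.0095]
force: [-0.7, -0.3, 0.8]
grip_force: 0.5
ee_pos: [0.5251, -0.014, 0.0095]
force: [-0.6, 0.3, 0.4]
grip_force: 0.7
ee_pos: [0.5259, -0.0138, 0.0094]
force: [-3.1, 0.5, 2.7]
grip_force: 1.8
```

```bash
python3 -m pendant '[[[0.1,0.015,0],0],[[0,0,0],0],[[0,0,0],0]]'| grep -E "ee_pos|force"
python3 - <<'E'
from station import ctrl
import cv2
c=ctrl.camera("wrist");cv2.imwrite("pics/w3.png",c["color"][:,:,::-1])
E
```

```text
ee_pos: [0.5265, -0.0136, 0.0093]
force: [-7.0, 1.7, 5.1]
grip_force: 3.6
```

View pics/w3.png

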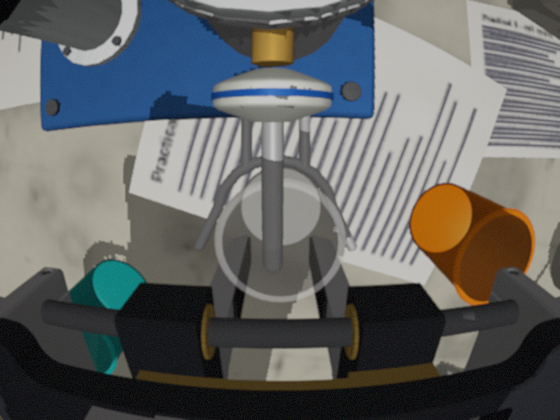

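The beaker is home: the rest's bow is against its far wall and the spout end (273,265) is over it. I'll back the fingers out, rise and shut them, then work out the lever path.

```bash
python3 -m pendant '[[[-0.1,-0.015,0],0],[[-0.2,-0.03,0],0],[[-0.5,-0.08,0],0],[[-1.2,-0.18,0],0],[[-1.5,-0.22,0],0],[[-1.5,-0.22,0],0],[[0,0,0],0],[[0,0,2],0],[[0,0,3],0],[[0,0,4],0],[[0,0,4],0],[[0,0,4],0],[[0,0,3],0],[[0,0,0],0],[[0,0,0],0]]'
python3 - <<'E'
from h import *
np.set_printoptions(precision=2,suppress=True)
ob=ctrl.get_obs();print(ob["qpos"].round(2) if hasattr(ob["qpos"],"round") else ob["qpos"])
pv=np.array([.650,-.0045]);yaw=.15;R=np.array([[np.cos(yaw),-np.sin(yaw)],[np.sin(yaw),np.cos(yaw)]])
def P(th,d):
    return (pv+R@(.05*np.array([-np.sin(th),-np.cos(th)])-d*np.array([-np.cos(th),np.sin(th)])))*100
L=[P(.18,.028),P(.18,.0145)]+[P(t,.0145) for t in np.arange(.3,1.63,.12)]
print("start",L[0]);print(np.diff(L,axis=0))
for c,z in(("top",.034),):
    pass
E
```

```text
time_s: 11.2
ee_pos: [0.478, -0.0212, 0.2109]
eef_rot: [3.141, -0.004, 0.156]
force: [0.2, -1.2, -0.6]
grip_width: 0.0347
grip_force: 0.0
[-0.12  0.14  1.71  0.    1.29  1.29]
start [67.65 -5.53]
[[-1.35  0.04]
 [-0.61 -0.12]
 [-0.62 -0.05]
 [-0.62  0.03]
 [-0.62  0.1 ]
 [-0.6   0.18]
 [-0.57  0.25]
 [-0.54  0.31]
 [-0.5   0.38]
 [-0.45  0.43]
 [-0.39  0.48]
 [-0.33  0.53]
 [-0.27  0.56]]
```

Run:
```python
from h import *
np.set_printoptions(precision=2,suppress=True)
pv=np.array([.650,-.0045]);yaw=.15;R=np.array([[np.cos(yaw),-np.sin(yaw)],[np.sin(yaw),np.cos(yaw)]])
def P(th,d):
    return (pv+R@(.05*np.array([-np.sin(th),-np.cos(th)])-d*np.array([-np.cos(th),np.sin(th)])))*100
L=[P(.18,.036),P(.18,.019)]+[P(t,.019) for t in np.arange(.3,1.63,.12)]
print("start",L[0], "delta",L[0]-[47.8,-2.12]);print(np.diff(L,axis=0).tolist().__len__(),np.diff(L,axis=0))
```

```text
start [68.45 -5.56] delta [20.65 -3.44]
13 [[-1.7   0.05]
 [-0.62 -0.17]
 [-0.63 -0.1 ]
 [-0.64 -0.02]
 [-0.64  0.06]
 [-0.63  0.13]
 [-0.61  0.21]
 [-0.58  0.28]
 [-0.54  0.34]
 [-0.5   0.41]
 [-0.44  0.46]
 [-0.39  0.51]
 [-0.32  0.56]]
```

```bash
python3 -m pendant '[[[2.06,-0.34,0],0.115],[[2.06,-0.34,0],0.115],[[2.06,-0.34,0],0.115],[[2.06,-0.34,0],0.115],[[2.06,-0.34,0],0.115],[[2.06,-0.34,0],0.115],[[2.06,-0.34,0],0.115],[[2.06,-0.34,0],0.115],[[2.06,-0.34,0],0.115],[[2.06,-0.34,0],0.115],[[0,0,0],0.115],[[0,0,0],0.115],[[0,0,0],0],[[0,0,0],0]]' 0
python3 -m pendant '[[[0,0,-2],0],[[0,0,-2],0],[[0,0,-1.2],0],[[0,0,-1],0],[[0,0,0],0],[[0,0,0],0]]'
```

```text
time_s: 12.57
ee_pos: [0.6829, -0.0552, 0.2082]
eef_rot: [-3.14, -0.0, 1.532]
force: [0.2, 0.4, -0.4]
grip_width: 0.0006
grip_force: 0.0
time_s: 13.07
ee_pos: [0.6831, -0.0552, 0.1476]
eef_rot: [-3.141, -0.0, 1.535]
force: [0.4, 0.1, 1.4]
grip_width: 0.0006
grip_force: 0.0
```

Next I'll sweep the lever with the tool turning along with it, stopping a little short to check.

```bash
python3 -m pendant '[[[-0.8,0.02,0],0],[[-0.75,0.03,0],0],[[-0.62,-0.17,0],-0.12],[[-0.63,-0.1,0],-0.12],[[-0.64,-0.02,0],-0.12],[[-0.64,0.06,0],-0.12],[[-0.63,0.13,0],-0.12],[[-0.61,0.21,0],-0.12],[[-0.58,0.28,0],-0.12],[[-0.54,0.34,0],-0.12],[[-0.5,0.41,0],-0.12],[[-0.44,0.46,0],-0.12],[[0,0,0],0]]'
python3 -m pendant '[[[-0.39,0.51,0],-0.12],[[0,0,0],0],[[0,0,0],0]]'
```

```text
time_s: 14.15
ee_pos: [0.6094, -0.0382, 0.149]
eef_rot: [3.141, -0.002, 0.33]
force: [0.6, 0.2, 0.5]
grip_width: 0.0004
grip_force: 0.0
time_s: 14.4
ee_pos: [0.6058, -0.0337, 0.1483]
eef_rot: [3.141, -0.001, 0.222]
force: [1.0, -0.5, 0.2]
grip_width: 0.0004
grip_force: 0.0
```

```bash
for i in 1; do python3 -m pendant '[[[-0.05,0.25,0],0],[[0,0,0],0]]';python3 -m pendant '[[[-0.03,0.25,0],0],[[0,0,0],0]]';python3 -m pendant '[[[-0.03,0.2,0],0],[[0,0,0],0]]'; done | grep -E "ee_pos|^force"
```

```text
ee_pos: [0.6056, -0.0329, 0.1482]
force: [1.7, -10.9, 1.9]
ee_pos: [0.6055, -0.0323, 0.1483]
force: [4.4, -22.1, 1.8]
ee_pos: [0.6054, -0.0317, 0.1484]
force: [5.2, -33.2, 0.2]
```

The lever is on its stop. I'll back off, rise and go above the knob, looking on the way.

```bash
python3 -m pendant '[[[0.05,-0.7,0],0],[[0.1,-1,0],0],[[0.1,-1,0],0],[[0,-0.5,1],0],[[0,0,2.5],0],[[0,0,2.5],0],[[0,0,0],0],[[0,0,0],0]]'
python3 - <<'E'
from station import ctrl
import cv2,numpy as np
c=ctrl.camera("wrist");cv2.imwrite("pics/w4.png",c["color"][:,:,::-1]);np.savez("w4.npz",K=c["intrinsics"],M=c["camera_from_world"])
E
```

```text
time_s: 15.57
ee_pos: [0.6073, -0.0587, 0.2092]
eef_rot: [3.141, -0.003, 0.217]
force: [-0.9, 0.2, -0.7]
grip_width: 0.0007
grip_force: 0.0
```

View pics/w4.png

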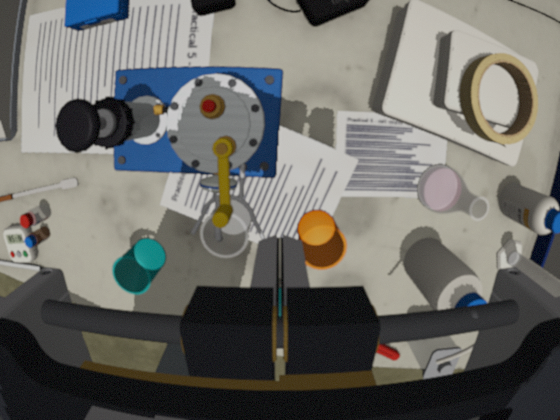

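The lever now points along the spout from (221,147) to (221,215), the beaker stands in the rest at (226,230), and the knob top is at (77,125).

Run:
```python
import numpy as np
f=np.load("w4.npz");K,M=f["K"],f["M"]
for px,z in(((77,125),.17),((221,147),.145),((221,215),.167)):
    v=(np.array(px)-K[:2,2])/K[0,0];r=np.linalg.norm(v);d=M[:3,:3].T@np.r_[v/r*np.sin(r),np.cos(r)];p=-M[:3,:3].T@M[:3,3]
    print((p+d*(z-p[2])/d[2])[:2])
```

```text
[0.65183274 0.10971999]
[ 0.65141199 -0.00385709]
[ 0.60583536 -0.01595108]
```

```bash
python3 -m pendant '[[[0.73,2.85,0],0],[[0.73,2.85,0],0],[[0.73,2.85,0],0],[[0.73,2.85,0],0],[[0.73,2.85,0],0],[[0.73,2.85,0],0],[[0,0,0],0],[[0,0,-1.7],0],[[0,0,-1.5],0],[[0,0,0],0],[[0,0,0],0]]'
python3 -m pendant '[[[0,0,-0.5],0],[[0,0,-0.5],0],[[0,0,0],0],[[0,0,0],0]]'
```

```text
time_s: 16.53
ee_pos: [0.65, 0.1121, 0.1744]
eef_rot: [-3.141, 0.003, 0.216]
force: [-0.5, -0.6, 1.1]
grip_width: 0.0008
grip_force: 0.0
time_s: 16.87
ee_pos: [0.6509, 0.1123, 0.1661]
eef_rot: [3.141, -0.001, 0.216]
force: [0.7, -0.8, 4.5]
grip_width: 0.0004
grip_force: 2.1
```

```bash
python3 -m pendant '[[[0,0,-0.8],0],[[0,0,-0.8],0],[[0,0,-0.8],0],[[0,0,0],0],[[0,0,0],0]]'|grep -E "ee_pos|^force"
python3 -m pendant '[[[0,0,-0.3],0],[[0,0,0],0]]'|grep -E "ee_pos|^force"
python3 -m pendant '[[[0,0,-0.15],0],[[0,0,0],0]]'|grep -E "ee_pos|^force"
```

```text
ee_pos: [0.6511, 0.1123, 0.1425]
force: [-0.1, -1.8, 8.6]
ee_pos: [0.6511, 0.1123, 0.1403]
force: [-1.4, -1.4, 9.8]
ee_pos: [0.6513, 0.1123, 0.1401]
force: [-5.8, -2.3, 20.9]
```

```bash
python3 -m pendant '[[[0,0,1],0],[[0,0,1],0],[[0,0,1],0],[[0,0,1],0],[[0,0,0],0],[[0,0,0],0],[[0,0,0],0]]'|grep -E "ee_pos|^force"
python3 -m pendant '[[[0,0,-1],0],[[0,0,-1],0],[[0,0,-1],0],[[0,0,-1],0],[[0,0,0],0],[[0,0,0],0],[[0,0,0],0]]'|grep -E "ee_pos|^force"
python3 -m pendant '[[[0,0,1],0],[[0,0,1],0],[[0,0,1],0],[[0,0,1],0],[[0,0,0],0],[[0,0,0],0],[[0,0,0],0]]'|grep -E "ee_pos|^force"
python3 -m pendant '[[[0,0,-1],0],[[0,0,-1],0],[[0,0,-1],0],[[0,0,-1],0],[[0,0,0],0],[[0,0,0],0],[[0,0,0],0]]'|grep -E "ee_pos|^force"
python3 -m pendant '[[[0,0,1],0],[[0,0,1],0],[[0,0,1],0],[[0,0,1],0],[[0,0,0],0],[[0,0,0],0],[[0,0,0],0]]'|grep -E "ee_pos|^force"
```

```text
ee_pos: [0.6501, 0.1125, 0.1759]
force: [-0.4, 0.6, 0.4]
ee_pos: [0.6521, 0.1126, 0.14]
force: [-1.8, -0.9, 28.5]
ee_pos: [0.65, 0.1124, 0.1755]
force: [-0.2, -0.2, 0.4]
ee_pos: [0.652, 0.1126, 0.14]
force: [-2.8, -0.6, 28.7]
ee_pos: [0.65, 0.1123, 0.1755]
force: [-0.3, -0.1, -0.4]
```

```bash
for i in 1; do
python3 -m pendant '[[[0,0,-1],0],[[0,0,-1],0],[[0,0,-1],0],[[0,0,-1],0],[[0,0,0],0],[[0,0,0],0],[[0,0,0],0]]'
python3 -m pendant '[[[0,0,1],0],[[0,0,1],0],[[0,0,1],0],[[0,0,1],0],[[0,0,0],0],[[0,0,0],0],[[0,0,0],0]]'
python3 -m pendant '[[[0,0,-1],0],[[0,0,-1],0],[[0,0,-1],0],[[0,0,-1],0],[[0,0,0],0],[[0,0,0],0],[[0,0,0],0]]'
python3 -m pendant '[[[0,0,1],0],[[0,0,1],0],[[0,0,1],0],[[0,0,1],0],[[0,0,0],0],[[0,0,0],0],[[0,0,0],0]]'
python3 -m pendant '[[[0,0,-1],0],[[0,0,-1],0],[[0,0,-1],0],[[0,0,-1],0],[[0,0,0],0],[[0,0,0],0],[[0,0,0],0]]'
python3 -m pendant '[[[0,0,1],0],[[0,0,1],0],[[0,0,1],0],[[0,0,1],0],[[0,0,0],0],[[0,0,0],0],[[0,0,0],0]]'
python3 -m pendant '[[[0,0,-1],0],[[0,0,-1],0],[[0,0,-1],0],[[0,0,-1],0],[[0,0,0],0],[[0,0,0],0],[[0,0,0],0]]'
python3 -m pendant '[[[0,0,1],0],[[0,0,1],0],[[0,0,1],0],[[0,0,1],0],[[0,0,0],0],[[0,0,0],0],[[0,0,0],0]]'
done | grep -E "ee_pos|^force"
```

```text
ee_pos: [0.652, 0.1126, 0.14]
force: [-4.6, -0.6, 28.7]
ee_pos: [0.65, 0.1124, 0.1755]
force: [-0.6, 0.0, 0.3]
ee_pos: [0.652, 0.1125, 0.14]
force: [-3.4, -0.3, 29.4]
ee_pos: [0.65, 0.1123, 0.1755]
force: [0.2, -0.0, -0.3]
ee_pos: [0.652, 0.1126, 0.14]
force: [-3.1, -1.0, 28.9]
ee_pos: [0.65, 0.1124, 0.1755]
force: [0.1, 0.8, 0.2]
ee_pos: [0.652, 0.1126, 0.14]
force: [-3.2, -0.5, 29.5]
ee_pos: [0.65, 0.1123, 0.1755]
force: [-0.3, -0.0, -0.2]
```

That makes seven full strokes. I'll rise, move back towards the robot and check.

```bash
python3 -m pendant '[[[0,0,2],0],[[0,0,2],0],[[0,0,2],0],[[-2.5,-2,1],0],[[-3,-2,1],0],[[-3,-2,0],0],[[-3,-2,0],0],[[0,0,0],0],[[0,0,0],0],[[0,0,0],0]]'
python3 - <<'E'
from station import ctrl
import cv2,numpy as np
w=ctrl.camera("wrist")["color"][:,:,::-1]; s=ctrl.camera("side")["color"][170:285,205:350,::-1]
a=cv2.resize(w[0:240,80:440],(540,360));b=cv2.resize(s,(290,230),interpolation=cv2.INTER_CUBIC)
z=cv2.resize(s[20:60,15:70],(260,189),interpolation=cv2.INTER_CUBIC)
im=np.zeros((600,800,3),np.uint8);im[:360,:540]=a;im[365:595,:290]=b;im[365:554,300:560]=z
cv2.imwrite("pics/end.png",im)
E
```

```text
time_s: 26.03
ee_pos: [0.536, 0.0326, 0.2567]
eef_rot: [-3.141, 0.0, 0.216]
force: [0.1, 0.4, -0.1]
grip_width: 0.0003
grip_force: 0.0
```

View pics/end.png

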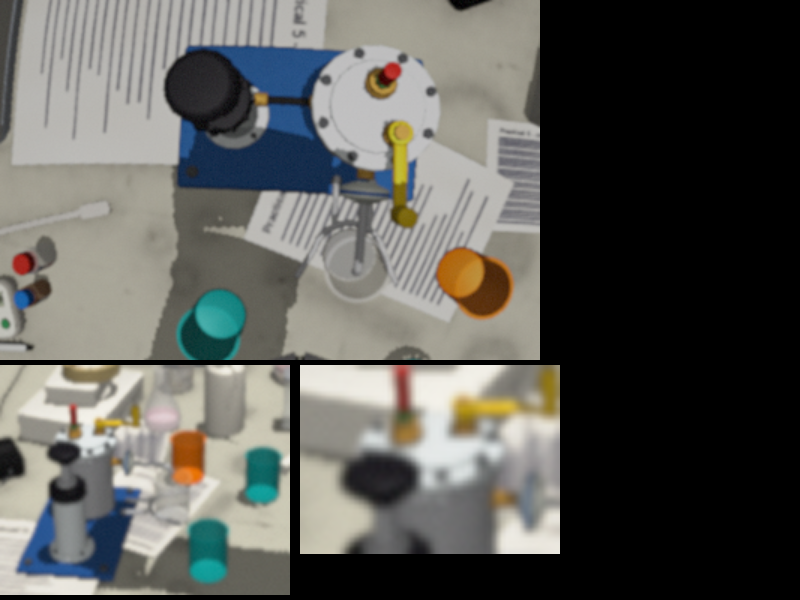

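The pin stands well out with a greenish foot above the collar, the lever is shut, the beaker is in the rest under the spout, and the knob is up. I'll check the pin's height by number before handing in.

Run:
```python
from h import *
s=C["side"]["color"].astype(int)
for z in(.138,.145,.16,.171):print(z,proj("side",[.679,.0114,z]).round(1))
u=int(round(proj("side",[.679,.0114,.15])[0]))
for v in range(184,208):print(v,s[v,u-1:u+2].tolist())
```

```text
0.138 [241.8 200.5]
0.145 [241.6 198.3]
0.16 [241.2 193.4]
0.171 [241.  189.7]
184 [[148, 145, 137], [148, 145, 137], [151, 147, 139]]
185 [[148, 145, 137], [148, 145, 138], [149, 146, 137]]
186 [[148, 145, 138], [148, 145, 138], [148, 145, 137]]
187 [[149, 145, 138], [149, 145, 137], [150, 146, 138]]
188 [[151, 140, 132], [154, 138, 130], [153, 139, 131]]
189 [[163, 124, 117], [170, 121, 113], [164, 123, 116]]
190 [[180, 111, 103], [179, 88, 81], [176, 101, 94]]
191 [[181, 108, 100], [171, 65, 58], [174, 93, 86]]
192 [[164, 107, 100], [148, 60, 55], [160, 96, 89]]
193 [[155, 112, 105], [132, 59, 53], [150, 97, 89]]
194 [[160, 123, 114], [131, 62, 57], [147, 94, 88]]
195 [[165, 134, 125], [132, 63, 57], [144, 88, 81]]
196 [[169, 138, 129], [132, 65, 61], [141, 83, 78]]
197 [[167, 136, 128], [131, 65, 60], [138, 82, 76]]
198 [[153, 126, 117], [122, 65, 56], [125, 73, 65]]
199 [[124, 109, 95], [99, 66, 49], [100, 69, 52]]
200 [[105, 103, 81], [78, 80, 51], [78, 79, 48]]
201 [[105, 101, 72], [86, 90, 55], [88, 92, 54]]
202 [[115, 100, 66], [112, 98, 57], [119, 102, 58]]
203 [[128, 103, 60], [134, 104, 51], [142, 111, 55]]
204 [[139, 109, 61], [151, 114, 55], [155, 118, 53]]
205 [[141, 113, 70], [153, 119, 62], [158, 122, 65]]
206 [[140, 123, 99], [144, 123, 92], [150, 129, 99]]
207 [[139, 134, 125], [148, 141, 131], [164, 159, 150]]
```

The pin tip is at row 189–190, which is 0.171 m, so the pin is fully out. The green band shows above the collar.

```bash
python3 -c "
from station import ctrl
print(ctrl.hand_in())"
```

```text
the job is handed in; nothing more can be done
None
```

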